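Wipe the chips off a sloped carving bed

TASK

Wipe all four wood chips off the sloped steel bed into the trough at its foot. Use the one wiping block that just fits between the side rails, not your fingers: lay it flat at the very top of the bed and draw it down the slope to the lip, square to its slope and pressing lightly all the way, never hard: the bed is worn hollow, so follow it by feel. Then put the block back flat at its place on the counter; leave the other two blocks, the small tins, the jar and the tape where they are.

Things in the scene. Friction and masses are not known exactly. Their poses are not given: they have to be found in the camera images.
- bed: Fixed rigid steel bed 130 mm wide (x), 200 mm long (y), sloping 25 degrees. Origin: centre, level with the unworn top surface; +y up the slope, z outward. The top 40 and last 30 mm are flat; between, it is worn hollow to an unknown depth of a few mm: follow it by feel (press with 2 to 25 N, never 80 N). Side rails (inner faces x = +-65 mm) and a stop board (face y = +100 mm) stand 14 mm proud.
- lip (a point): Middle of the bed's free lower edge (bed y = -100 mm), 46 mm above the counter; chips drop off here into the trough. Axes as the bed's.
- stand: Fixed wooden stand of the bed, with the catch trough below the lip. Base 170 x 300 mm; origin: centre of its underside on the counter, z up; x is the bed's, y the level heading up the slope; bed centre at y = +40, z = 88 mm. Trough inside: y = -140 to -51 mm (lip), x = -73 to +73 mm, floor z = 8 mm, walls to z = 41 mm.
- block_95: One of three look-alikes standing on their soles in a row on the counter at the right, in any order. Wooden wiping block with a grey sole: bar 34 mm wide (x), 95 mm long (y), 24 mm high, with a centred upright grip rib 20 mm thick (x), 74 mm long (y), top 73 mm above the sole. 0.13 to 0.21 kg. Origin: centre of the sole; z up through the rib.
- block_120: The middle-sized of the three look-alikes: the one that fits between the rails with 5 mm to spare on each side. Wooden wiping block with a grey sole: bar 34 mm wide (x), 120 mm long (y), 24 mm high, with a centred upright grip rib 20 mm thick (x), 74 mm long (y), top 73 mm above the sole. 0.13 to 0.21 kg. Origin: centre of the sole; z up through the rib.
- block_145: The longest of the three look-alikes; too long to go between the rails. Wooden wiping block with a grey sole: bar 34 mm wide (x), 145 mm long (y), 24 mm high, with a centred upright grip rib 20 mm thick (x), 74 mm long (y), top 73 mm above the sole. 0.13 to 0.21 kg. Origin: centre of the sole; z up through the rib.
- chip_1: Loose wood chip, 50 x 20 mm and about 11 mm thick, 15 g, lying on the bed below its top 58 mm. Origin: centre of its underside; x along its length.
- chip_2: Loose wood chip, 47 x 20 mm and about 11 mm thick, 15 g, lying on the bed below its top 58 mm. Origin: centre of its underside; x along its length.
- chip_3: Loose wood chip, 44 x 20 mm and about 11 mm thick, 15 g, lying on the bed below its top 58 mm. Origin: centre of its underside; x along its length.
- chip_4: Loose wood chip, 41 x 20 mm and about 11 mm thick, 15 g, lying on the bed below its top 58 mm. Origin: centre of its underside; x along its length.
- ink_tin: Bystander: round paint tin, 69 mm across and 53 mm high, near the counter's front edge; origin at the centre of its underside.
- pigment_jar: Bystander: small round jar, 39 mm across and 46 mm high, near the front edge; origin at the centre of its underside.
- talc_tin: Bystander: slim round tin, 33 mm across and 71 mm high, at the right behind the blocks; origin at the centre of its underside.
- tape: Bystander: roll of tape lying flat, 93 mm across and 24 mm high, at the right behind the blocks; origin at the centre of its underside.
Not all that is in view belongs to the job. Leave any pink look-alike of the chip_3 alone.

How it is judged:
On the way, in this order (a step that is already met when the one before it is completed fails the run):
1. the 120 mm block is pressed flat (within 8 degrees) with 2 to 25 N on the top part of the bed, its centre within 42 mm of the stop board (contact force between block_120 and bed between 2 and 25 N and angle between the z axis of block_120 and the z axis of bed, either way round below 0.14 rad and z of block_120 in the frame of bed below 0.006 m and y of block_120 in the frame of bed between 0.058 and 0.1 m and x of block_120 in the frame of bed between -0.02 and 0.02 m), for 0.1 s.
2. it is pressed flat in the same way while its centre passes the middle 60 mm of the bed (contact force between block_120 and bed between 2 and 25 N and angle between the z axis of block_120 and the z axis of bed, either way round below 0.14 rad and z of block_120 in the frame of bed below 0.006 m and y of block_120 in the frame of bed between -0.03 and 0.03 m and x of block_120 in the frame of bed between -0.02 and 0.02 m), for 0.1 s.
3. it is pressed flat in the same way with its centre within 32 mm above the lip (contact force between block_120 and bed between 2 and 25 N and angle between the z axis of block_120 and the z axis of bed, either way round below 0.14 rad and z of block_120 in the frame of bed below 0.006 m and y of block_120 in the frame of bed between -0.1 and -0.068 m and x of block_120 in the frame of bed between -0.02 and 0.02 m), for 0.1 s.
At the end, for the whole second after the job is handed in: All four chips lie at rest in the trough (beyond the lip, inside the trough walls, lower than 42 mm); the 120 mm block stands flat on the counter (within 4.5 degrees) within 50 mm of its start place, at rest (y of chip_1 in the frame of stand between -0.142 and -0.044 m and x of chip_1 in the frame of stand between -0.076 and 0.076 m and height (world z) of each of chip_1, chip_2, chip_3, chip_4 below 0.042 m and linear speed of each of chip_1, chip_2, chip_3, chip_4 below 0.03 m/s and y of chip_2 in the frame of stand between -0.142 and -0.044 m and x of chip_2 in the frame of stand between -0.076 and 0.076 m and y of chip_3 in the frame of stand between -0.142 and -0.044 m and x of chip_3 in the frame of stand between -0.076 and 0.076 m and y of chip_4 in the frame of stand between -0.142 and -0.044 m and x of chip_4 in the frame of stand between -0.076 and 0.076 m and distance of block_120 from where it was at the start of the episode below 0.05 m and height (world z) of block_120 below 0.008 m and angle between block_120's own z axis and vertical below 0.08 rad and linear speed of block_120 below 0.02 m/s); the robot touches nothing.
It fails at once if the block pressed on the bed, its rails or stop board with more than 80 N (contact force between block_120 and bed above 80 N).
It fails at once if one of the other two blocks moved by more than 20 mm (distance of any of block_95, block_145 from where it was at the start of the episode above 0.02 m).
It fails at once if a chip touched by the fingers (contact force between any of chip_1, chip_2, chip_3, chip_4 and the fingers above 0.5 N).
It fails at once if the ink tin, talc tin, jar or tape moved by more than 30 mm (distance of any of ink_tin, talc_tin, pigment_jar, tape from where it was at the start of the episode above 0.03 m).
It also fails if it takes over 69 s, if anything falls off the work surface, if the arm or the gripper's body presses on something with over 40 N, if the wrist force passes 120 N, or if a joint passes its speed limit or range.

ROBOT

A 7-joint arm with a two-finger parallel gripper is mounted at the origin on a cart in front of the work surface, level with it; the furniture and walls round the work are solid. World frame = base frame: x ahead of the robot, y to its left, z up, the work surface at z = 0. Lengths are in m, angles in rad, forces in N, time in s.
With the tool pointing down it reaches from about 0.35 to 0.9 m from the base axis. Payload 19.9 kg.
Tool frame: the origin (TCP) lies between the finger pads; the fingertips stand 19 mm ahead of it and the grasp point (between the pads) is the TCP; z points along the fingers, y is the line along which they close (so a half turn about z gives the same grasp; the last joint's range is limited). The gripper opens to 94 mm and grips with 3 to 60 N. Pads are 16 mm wide; open, the fingers measure 119 mm over their backs; the gripper's body (75 mm by 177 mm) begins 78 mm behind the grasp point.
Start: joints at [-1.288, 0.417, -0.01, 1.614, 0.005, 1.111, -0.053], TCP at [0.199, 0.593, 0.224] pointing down, gripper open.
Joint ranges: [-2.81, 2.81], [-0.39, 2.02], [-1.27, 1.25], [0.06, 2.57], [-1.19, 4.33], [0.19, 2], [-2.82, 2.82]. Speed limits (rad/s): [1.89, 1.89, 2.39, 2.39, 3.01, 3.01, 3.01].

INTERFACE

Orientations are given as a 3x3 rotation matrix whose columns are the frame's x, y, z axes.
In Python, from rig import robot gives the robot as it stands. Calls block until the motion is done:
- robot.move_ptp(position, orientation): joint-space move of the TCP to a pose.
- robot.move_linear(position, velocity=0.15, frame=None, threshold=None): straight line of the TCP; frame=None keeps the orientation; velocity is the mean speed in m/s. With threshold (N) it stops when the force on the tool has changed by that much, and returns True; else False.
- robot.goto_joints(angles): joint-space move.
- robot.gripper_to(opening): finger opening in m; the grip force is fixed at half the most; returns when the fingers have stopped.
- robot.pause(seconds).
- robot.ik(position, orientation): joint angles nearest the present ones, or None.
- robot.get_state(): the state.
- robot.grab_frame(name): name is "scene" or "top" or "wrist"; returns the picture (384x512x3 uint8, red, green, blue); there is no depth.
- robot.camera_info(name): a dict with "fx", "fy", "cx", "cy" (pixels), "dist" ([k1, k2, p1, p2, k3] as OpenCV has them; the pictures are not rectified), "rvec" (rotation vector, rad) and "tvec" (3), from world to camera coordinates, as OpenCV has them. Camera axes: x right, y down, z forward; pixel columns grow to the right and rows downward; lengths in m; the calibration is good to about 2 mm. A picture is of the moment at which its call begins: read the wrist's pose just before it. camera_info takes no time and is no camera call; for the wrist camera it gives the pose at the moment of the call.
A pose or a line that the arm cannot do raises robot.PlanningError and nothing moves.
- robot.sign_off(): hands the job in; it is judged then, once.
The state is a dict: "time": time; "qpos": joint angles; "joint_vel": joint speeds; "effort": joint torques, N m; "ee_pos": TCP position; "tool_rot": TCP orientation; "force": force on the tool from outside, world axes, zero at the start; "moment": the same for the moment, N m; "opening": finger opening in m; "grasp_force": force on a finger pad.
Only numpy, scipy, OpenCV 4.12 (cv2) and the standard library are available. Lean on these libraries where they do the work, as an engineer would, in place of code of your own. Each camera call takes 0.05 s, during which the arm holds its last target. There are 200 camera calls.

## Working session

There is one attempt and no reset: what is moved stays moved. The work goes in short steps, each a Python script; the robot and the scene stay as the last script left them, time stands still between calls to the robot, and variables do not carry over. Pictures are saved under pics/ and viewed, at most 10 in all, crops included, and the job is handed in when it is done.

```bash
mkdir -p pics; ls; python3 - <<'E'
from rig import robot
import cv2,numpy as np
for n in ("scene","top"):
    im=robot.grab_frame(n); cv2.imwrite(f"pics/{n}0.png",im[:,:,::-1])
    c=robot.camera_info(n); print(n,{k:np.round(v,3).tolist() for k,v in c.items()})
    R=cv2.Rodrigues(np.array(c["rvec"],float))[0];print((-R.T@np.array(c["tvec"]).ravel()).round(3))
a=[cv2.imread(f"pics/{n}0.png") for n in ("scene","top")]
print(robot.get_state()["time"])
E
```

```text
pics
scene {'fx': 379.336, 'fy': 379.336, 'cx': 260.94, 'cy': 191.622, 'dist': [-0.079, 0.0, 0.0, 0.0, 0.0], 'rvec': [0.829, 2.627, -1.028], 'tvec': [0.543, -0.075, 1.084]}
[0.884 0.345 0.757]
top {'fx': 395.723, 'fy': 395.723, 'cx': 252.565, 'cy': 187.336, 'dist': [-0.019, 0.0, 0.0, 0.0, 0.0], 'rvec': [2.028, -2.156, 0.265], 'tvec': [-0.129, 0.571, 0.806]}
[ 0.348 -0.152  0.921]
0.1
```

View pics/scene0.png

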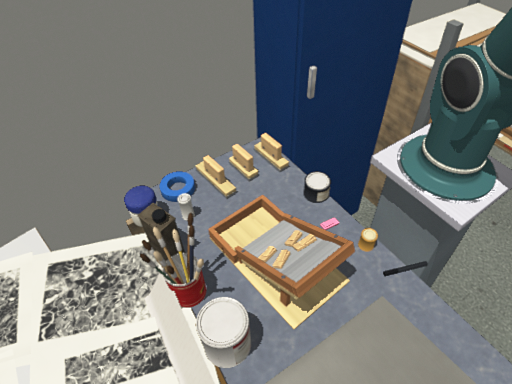

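View pics/top0.png

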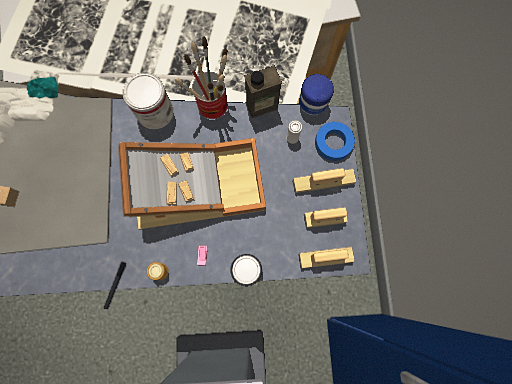

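The bed is at about (195,178) in the top view, with its high end at the left and the trough at the right (240,178). Three blocks could be taken for the one I want: (325,181) ≈61 px long, (326,217) ≈43 px and (327,258) ≈54 px. The middle-sized one should be (327,258). The pink piece at (202,255) is the decoy. I'll check this in a close crop.

```bash
python3 - <<'E'
import cv2,numpy as np
t=cv2.imread("pics/top0.png")
a=cv2.resize(t[132:238,112:272],None,fx=5,fy=5,interpolation=cv2.INTER_CUBIC)
cv2.imwrite("pics/bedcrop.png",a[:600,:800])
b=cv2.resize(t[160:280,285:365],None,fx=5,fy=5,interpolation=cv2.INTER_CUBIC)
cv2.imwrite("pics/blkcrop.png",b)
E
```

```text
(no output)
```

View pics/bedcrop.png

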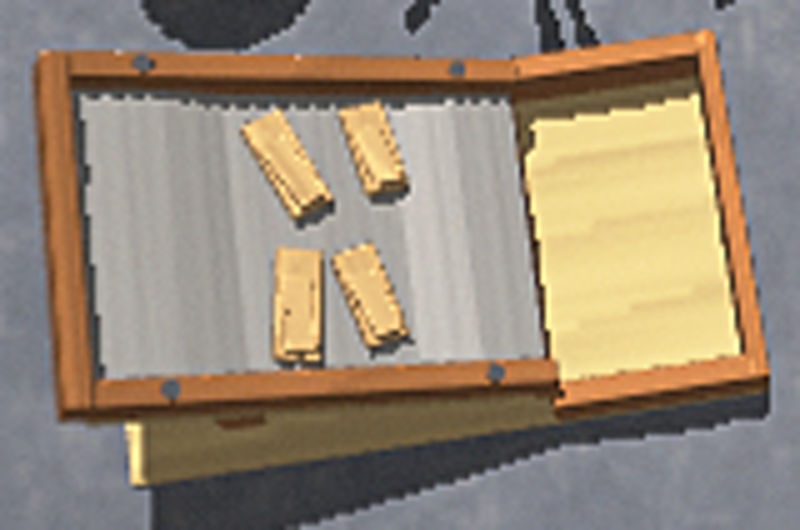

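View pics/blkcrop.png

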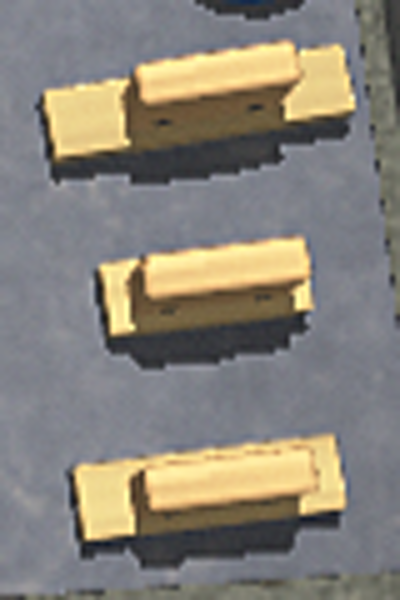

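The crops confirm the choice: (327,258) in the top view has a bar between the other two in length. In the bed crop, the inner rail and stop corners sit at about (72,80), (95,380), (515,83) and (553,362). The chips are in the middle third of the bed. Next I'll get poses by casting rays and running a 3-DoF fit.

```bash
cat > h.py <<'E'
import numpy as np,cv2
from scipy.optimize import least_squares
from rig import robot
def cam(n):
    c=robot.camera_info(n); K=np.array([[c["fx"],0,c["cx"]],[0,c["fy"],c["cy"]],[0,0,1.]])
    return K,np.array(c["dist"],float),np.array(c["rvec"],float).reshape(3),np.array(c["tvec"],float).reshape(3)
def ray(C,px,z):
    K,d,r,t=C; u=cv2.undistortPoints(np.array(px,float).reshape(-1,1,2),K,d).reshape(-1,2)
    R=cv2.Rodrigues(r)[0]; o=-R.T@t; v=np.c_[u,np.ones(len(u))]@R
    return o+v*((z-o[2])/v[:,2])[:,None]
def proj(C,P):
    K,d,r,t=C; return cv2.projectPoints(np.array(P,float).reshape(-1,1,3),r,t,K,d)[0].reshape(-1,2)
A=np.deg2rad(25)
def bed2stand(p):
    p=np.atleast_2d(p).astype(float)
    return np.c_[p[:,0],.040+p[:,1]*np.cos(A)-p[:,2]*np.sin(A),.088+p[:,1]*np.sin(A)+p[:,2]*np.cos(A)]
def Rz(a): return np.array([[np.cos(a),-np.sin(a),0],[np.sin(a),np.cos(a),0],[0,0,1]])
def st2w(s,p): return np.atleast_2d(p)@Rz(s[2]).T+np.array([s[0],s[1],0])
def fit(C,P,px,s0):
    f=lambda s:(proj(C,st2w(s,P))-px).ravel()
    r=least_squares(f,s0,loss="soft_l1"); return r.x,r.fun.reshape(-1,2)
E
python3 - <<'E'
from h import *
C=cam("top")
o=lambda q:np.array(q,float)/5+[112,132]-.4
bp=np.array([[65,100,14],[-65,100,14],[65,-100,14],[-65,-100,14]])/1e3
P=np.vstack([bed2stand(bp),np.array([[73,-140,8],[-73,-140,8]])/1e3])
px=o([[72,80],[95,380],[515,83],[553,362],[698,95],[740,354]])
s,res=fit(C,P,px,[.4,.1,0]); print("stand",s.round(4),"\n",res.round(2))
ob=lambda q:np.array(q,float)/5+[285,160]-.4
for n,q in dict(top=[[45,92],[128,80],[300,48],[348,45],[355,105],[57,157]],mid=[[100,265],[310,297],[110,335]],low=[[77,466],[338,434],[345,510],[83,540]]).items():
    w=ray(C,ob(q),.024); print(n,w[:,:2].round(4).tolist(), np.linalg.norm(w[-1]-w[-2]).round(4),np.linalg.norm(w[0]-w[-1]).round(4))
# rib top low
w=ray(C,ob([[148,470],[305,448],[318,486],[150,510]]),.073); print(w.round(4).tolist(), w.mean(0))
w=ray(C,ob([[77,466],[338,434],[345,510],[83,540]]),.024);print(w.mean(0))
# tins for clearance
print(ray(C,[[246,269]],.05),ray(C,[[335,141]],.024),ray(C,[[294,128]],.07))
E
```

```text
stand [ 0.5918 -0.0337  0.0881] 
 [[-0.54 -0.3 ]
 [-0.58  0.27]
 [ 0.79  0.49]
 [ 0.53 -0.66]
 [-0.39 -2.81]
 [ 0.36  3.44]]
top [[0.59, -0.2624], [0.5934, -0.3019], [0.6041, -0.3847], [0.6042, -0.4076], [0.5747, -0.4073], [0.5583, -0.2652]] 0.143 0.0318
mid [[0.5061, -0.2805], [0.4854, -0.3753], [0.4736, -0.2821]] 0.094 0.0326
low [[0.4155, -0.2618], [0.4224, -0.3806], [0.3886, -0.3797], [0.3828, -0.2615]] 0.1183 0.0327
[[0.4083, -0.2857, 0.073], [0.4134, -0.3534, 0.073], [0.3971, -0.357, 0.073], [0.3916, -0.2849, 0.073]] [ 0.40259265 -0.32024722  0.073     ]
[ 0.40234652 -0.3208834   0.024     ]
[[ 0.38617144 -0.13910349  0.05      ]] [[ 0.67603064 -0.36997718  0.024     ]] [[ 0.69666049 -0.26796861  0.07      ]]
```

The fit is consistent: the bed corners land within 0.8 px, and block lengths come out at 0.143, 0.094 and 0.118, so the target is the nearest block at (0.4025, -0.3205). The trough floor corners fit less well, at about 3 px, because the walls hide them. I'll check IK for all the poses and take a wrist look at the bed and the block on the way.

```bash
cat >> h.py <<'E'
def tool_down(a,sg=1):  # closing axis y along sg*heading a (angle of world x)
    y=sg*np.array([np.cos(a),np.sin(a),0]); z=np.array([0,0,-1.]); return np.c_[np.cross(y,z),y,z]
def bedR(s): return Rz(s[2])@np.array([[1,0,0],[0,np.cos(A),-np.sin(A)],[0,np.sin(A),np.cos(A)]])
def tool_bed(s,sg=1):
    B=bedR(s); y=sg*B[:,1]; z=-B[:,2]; return np.c_[np.cross(y,z),y,z]
def bedw(s,p): return st2w(s,bed2stand(p))[0]
E
python3 - <<'E'
from h import *
s=[.5918,-.0337,.0881]; b=np.array([.4025,-.3205])
st=robot.get_state(); print(st["tool_rot"],st["force"],st["opening"])
for sg in (1,-1):
    for z in (.048,.2): print("blk",sg,z,np.round(robot.ik([*b,z],tool_down(.06,sg)),2) if robot.ik([*b,z],tool_down(.06,sg)) is not None else None)
    for y,h in ((.075,.05),(.075,.12),(0,.05),(-.098,.05),(-.098,.12)):
        q=robot.ik(bedw(s,[0,y,h]),tool_bed(s,sg)); print("bed",sg,y,h,None if q is None else np.round(q,2))
    q=robot.ik([.5,-.03,.45],tool_down(np.pi/2,sg)); print("look",sg,None if q is None else np.round(q,2))
E
```

```text
[[-9.48051163e-01  3.18117784e-01 -2.61727278e-04]
 [ 3.18117876e-01  9.48050537e-01 -1.09369542e-03]
 [-9.97932754e-05 -1.12013934e-03 -9.99999368e-01]] [-0.82919119 -0.35348046  0.6006724 ] 0.09404338784946142
blk 1 0.048 [ 0.04  0.59  0.72  2.03 -0.58  0.73  1.18]
blk 1 0.2 [-0.25  0.43  1.09  1.94 -0.44  1.04  1.09]
bed 1 0.075 0.05 [-0.38  0.54  0.62  1.77 -0.79  1.2   2.26]
bed 1 0.075 0.12 [-0.48  0.54  0.84  1.7  -0.81  1.37  2.28]
bed 1 0 0.05 [-0.32  0.65  0.71  1.74 -0.86  1.25  2.42]
bed 1 -0.098 0.05 [-0.15  0.76  0.69  1.67 -0.88  1.28  2.56]
bed 1 -0.098 0.12 [-0.23  0.79  0.93  1.6  -0.93  1.47  2.6 ]
look 1 [-0.69  0.06  0.73  1.58 -0.04  1.52  1.62]
blk -1 0.048 [-0.19  0.79  1.08  2.04 -0.92  0.91 -1.67]
blk -1 0.2 [-0.25  0.43  1.09  1.94 -0.44  1.04 -2.05]
bed -1 0.075 0.05 [-0.45  0.57  0.73  1.77 -0.85  1.23 -0.84]
bed -1 0.075 0.12 [-0.42  0.51  0.74  1.7  -0.76  1.34 -0.9 ]
bed -1 0 0.05 [-0.39  0.69  0.82  1.75 -0.93  1.3  -0.67]
bed -1 -0.098 0.05 [-0.24  0.82  0.84  1.67 -0.97  1.35 -0.52]
bed -1 -0.098 0.12 [-0.2   0.76  0.86  1.6  -0.89  1.44 -0.57]
look -1 [-0.83  0.07  0.89  1.59 -0.05  1.52 -1.51]
```

```bash
python3 - <<'E'
from h import *
robot.move_ptp([.53,-.06,.42],tool_down(np.pi/2,-1))
C=cam("wrist"); R=cv2.Rodrigues(C[2])[0]; print((-R.T@C[3]).round(3),R.round(2))
im=robot.grab_frame("wrist"); cv2.imwrite("pics/w1.png",cv2.resize(im[:,:,::-1],None,fx=1.5,fy=1.5,interpolation=cv2.INTER_CUBIC))
import pickle; pickle.dump(C,open("w1.pkl","wb"))
s=[.5918,-.0337,.0881]
P=np.array([[65,100,14],[-65,100,14],[65,-100,14],[-65,-100,14]])/1e3
print(proj(C,st2w(s,bed2stand(P)))*1.5)
print(robot.get_state()["time"])
E
```

```text
[ 0.604 -0.059  0.578] [[ 0.   -1.    0.  ]
 [-0.97 -0.    0.25]
 [-0.25 -0.   -0.97]]
[[189.24413871  94.37682228]
 [216.56423013 252.89506825]
 [409.05992175  86.47157042]
 [418.24657813 221.70598135]]
2.825
```

View pics/w1.png

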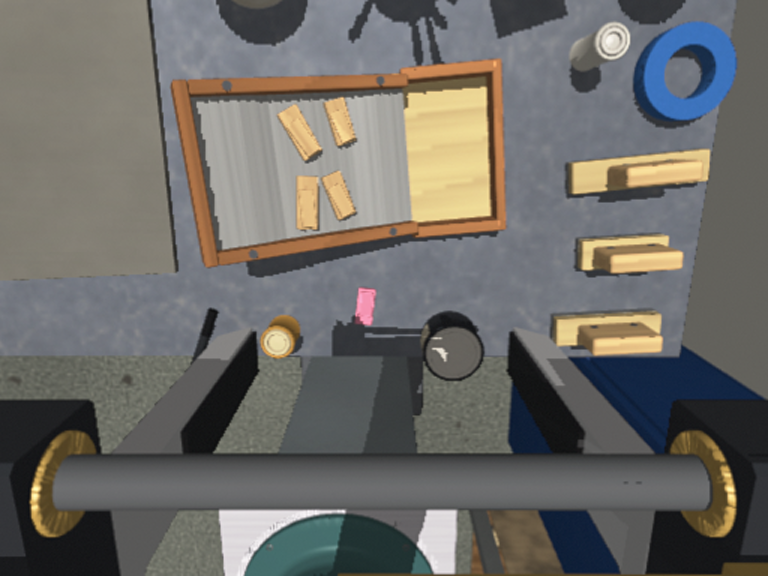

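The wrist view puts the stop and rail corners at about (189,95), (216,250), (405,86) and (415,222). The predictions were (189,94), (217,253), (409,86) and (418,222), so the bed pose is good to 2–3 mm. Now the grasp.

```bash
python3 - <<'E'
from h import *
s=[.5918,-.0337,.0881]; b=[.4025,-.3205]
robot.move_ptp([*b,.17],tool_down(.06,-1)); robot.gripper_to(.055)
print(robot.move_linear([*b,.049],velocity=.12,threshold=8))
robot.gripper_to(0.0); st=robot.get_state(); print(st["opening"],st["grasp_force"],st["time"],st["force"].round(2))
robot.move_linear([*b,.22],velocity=.15)
robot.move_ptp(bedw(s,[0,.074,.05+.06]),tool_bed(s,-1))
st=robot.get_state(); print(st["opening"],st["grasp_force"],st["time"],st["force"].round(2))
C=cam("wrist"); im=robot.grab_frame("wrist"); cv2.imwrite("pics/w2.png",cv2.resize(im[:,:,::-1],None,fx=1.5,fy=1.5,interpolation=cv2.INTER_CUBIC))
E
```

```text
False
0.019725677046587817 29.99947965145111 6.8083 [-0.96  1.27 -0.03]
0.020205849230017413 29.999171197414398 9.5583 [ 0.21 -0.01 -1.8 ]
```

View pics/w2.png

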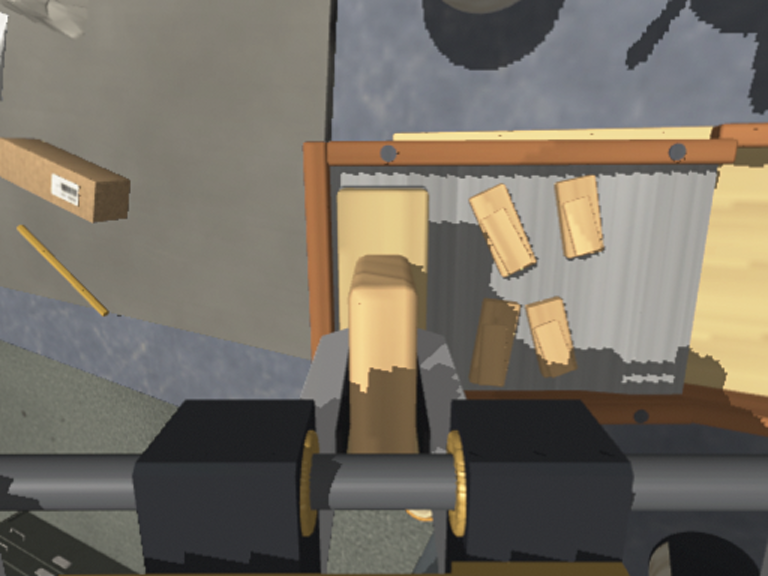

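The block is held square above the top of the bed. Its far bar end is at about (340,190)–(428,187), and the upper rail's inner top edge is at row ≈165. I'll cast these into the bed frame to get the side clearance.

```bash
python3 - <<'E'
from h import *
s=[.5918,-.0337,.0881]; C=cam("wrist"); K,d,r,t=C
def bray(px,zb):
    u=cv2.undistortPoints((np.array(px,float)/1.5-.2).reshape(-1,1,2),K,d).reshape(-1,2)
    R=cv2.Rodrigues(r)[0]; B=bedR(s); o=B.T@(-R.T@t-bedw(s,[0,0,0])); v=np.c_[u,np.ones(len(u))]@R@B
    return o+v*((zb-o[2])/v[:,2])[:,None]
print("bar",bray([[340,190],[428,187]],.085).round(4))
print("rail top inner",bray([[332,166],[735,163]],.014).round(4))
E
```

```text
bar [[0.0592 0.0876 0.085 ]
 [0.0602 0.0564 0.085 ]]
rail top inner [[ 0.0655  0.0971  0.014 ]
 [ 0.0664 -0.0986  0.014 ]]
```

Side clearance is good: the bar end is at x=0.060 and the rail at 0.066. Next, touch down and feel for the stiffness.

```bash
python3 - <<'E'
from h import *
s=[.5918,-.0337,.0881]; n=bedR(s)[:,2]
robot.move_linear(bedw(s,[0,.074,.060]),velocity=.1); robot.pause(.2)
F0=robot.get_state()["force"]; np.save("F0.npy",F0); print(F0.round(2))
print(robot.move_linear(bedw(s,[0,.074,.040]),velocity=.015,threshold=4))
B=bedR(s); loc=lambda: B.T@(robot.get_state()["ee_pos"]-bedw(s,[0,0,0]))
f=lambda:(robot.get_state()["force"]-F0)@B
z=loc()[2]
print(loc().round(4),f().round(2),robot.get_state()["time"])
for i in range(5):
    fn=f()[2]
    if fn>9: break
    z-=.0002; robot.move_linear(bedw(s,[0,.074,z]),velocity=.02)
    st=robot.get_state(); print(round(z,5),loc().round(5),f().round(2),round(st["time"],2))
E
```

```text
[ 0.1   0.33 -1.49]
True
[0.     0.0739 0.0492] [-0.03  0.31  6.6 ] 11.25
0.04898 [9.000e-05 7.394e-02 4.919e-02] [-1.03  0.39  5.4 ] 11.5
0.04878 [9.000e-05 7.392e-02 4.918e-02] [-2.9   0.95  8.37] 11.75
0.04858 [0.00011 0.07393 0.04918] [-3.09  1.3  12.14] 12.0
```

Contact stiffness is about 17 N/mm. Now wipe with force feedback in 3 mm steps.

```bash
python3 - <<'E'
from h import *
s=[.5918,-.0337,.0881]; B=bedR(s); F0=np.load("F0.npy"); o=bedw(s,[0,0,0])
y,z,sl,log=.074,.04858,0.,[]
while y>-.0975:
    y=max(y-.003,-.0975); robot.move_linear(bedw(s,[0,y,z]),velocity=.015)
    st=robot.get_state(); f=(st["force"]-F0)@B; e=f[2]-11
    sl=np.clip(sl+.35*e/17e3,-.0004,.0004); z+=np.clip(.6*e/17e3,-.0006,.0015)+sl
    log.append([y*1e3,z*1e3,*(f.round(1)),*(st["moment"]@B).round(2),st["time"]])
    if f[2]>45 or abs(f[:2]).max()>35: print("STOP"); break
np.set_printoptions(suppress=True,precision=2,linewidth=150)
print(np.array(log)[::3]); print(np.array(log)[-1], max(l[4] for l in log),min(l[4] for l in log), st["opening"])
im=robot.grab_frame("top"); a=cv2.resize(im[120:245,100:285,::-1],None,fx=4,fy=4,interpolation=cv2.INTER_CUBIC); cv2.imwrite("pics/t2.png",a)
E
```

```text
[[ 71.    48.62  -1.1    4.4   11.8    0.73   0.4   -0.04  12.35]
 [ 62.    48.69  -0.2    3.3   10.6    0.5    0.09  -0.08  13.4 ]
 [ 53.    48.56   0.6    4.1   10.3    0.77   0.13  -0.06  14.45]
 [ 44.    48.53   0.3    3.1   10.1    0.81   0.15  -0.07  15.5 ]
 [ 35.    46.91  -0.3   -1.9    1.9   -0.81   0.12  -0.04  16.55]
 [ 26.    44.83   0.6   -1.1    4.9   -0.48   0.02  -0.04  17.62]
 [ 17.    43.16   1.4    0.3    6.2   -0.28   0.01  -0.04  18.68]
 [  8.    43.     1.2    7.7   17.     1.3    0.22  -0.07  19.73]
 [ -1.    43.36   1.2    5.1   12.9    0.75   0.    -0.    20.77]
 [-10.    43.4    1.3    4.7    9.5    0.43  -0.04  -0.07  21.82]
 [-19.    43.32   0.     4.8   11.2    0.69  -0.02  -0.05  22.88]
 [-28.    43.46   0.1    8.7   14.     1.54   0.12  -0.01  23.93]
 [-37.    45.35   1.5   13.5   19.4    3.05   0.11  -0.    24.98]
 [-46.    47.21   0.8   11.2   17.7    2.85  -0.01  -0.07  26.04]
 [-55.    49.08  -0.2   12.8   17.8    2.91   0.01  -0.08  27.11]
 [-64.    49.01   0.2   -0.1    3.5   -0.61  -0.17   0.03  28.17]
 [-73.    48.66  -0.3    3.5   10.4    0.56   0.05  -0.09  29.22]
 [-82.    48.59   0.3    5.8   13.5    0.8    0.09  -0.05  30.27]
 [-91.    48.71   0.6    4.5   11.7    0.65   0.02  -0.04  31.32]
 [-97.5   48.8    0.2    5.    10.8    0.9    0.02  -0.09  32.27]]
[-97.5   48.8    0.2    5.    10.8    0.9    0.02  -0.09  32.27] 20.3 0.8 0.019608756241328396
```

View pics/t2.png

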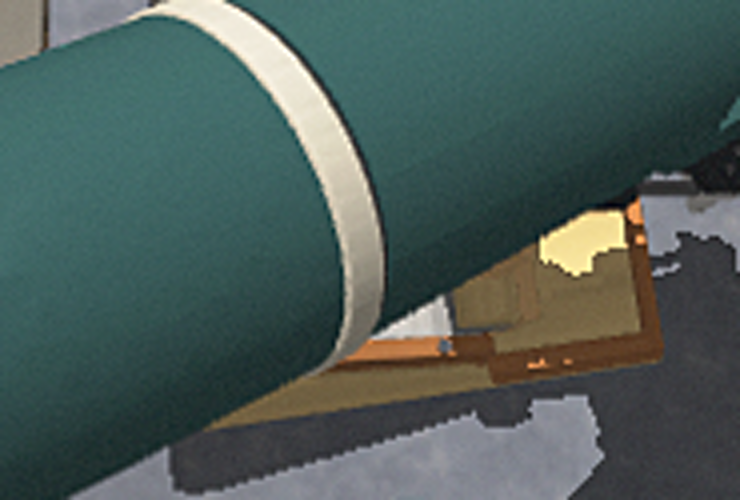

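The force stayed between 0.8 and 20.3 N down to the lip. The arm hides most of the top view; a chip shows at about (520,300) in the trough. I'll lift and look at it with the wrist camera.

```bash
python3 - <<'E'
from h import *
s=[.5918,-.0337,.0881]
robot.move_linear(bedw(s,[0,-.0975,.14]),velocity=.15)
robot.move_ptp([.43,-.30,.30],tool_down(.06,-1))
ims=[robot.grab_frame(n)[:,:,::-1] for n in ("top","scene")]
a=cv2.resize(ims[0][120:245,100:285],None,fx=3,fy=3,interpolation=cv2.INTER_CUBIC)[:360,:540]
cv2.imwrite("pics/t3.png",a); print(robot.get_state()["time"])
E
```

```text
34.775
```

View pics/t3.png

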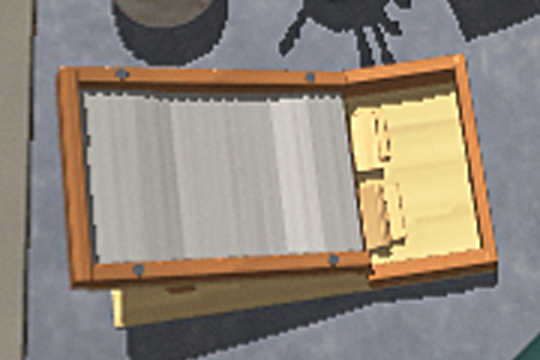

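The bed is clear and the chips lie in the trough along the lip, around (375,140)–(385,235). Now put the block back.

```bash
python3 - <<'E'
from h import *
b=[.4025,-.3205]
robot.move_ptp([*b,.15],tool_down(.06,-1))
robot.move_linear([*b,.055],velocity=.1); robot.pause(.1)
print(robot.move_linear([*b,.046],velocity=.015,threshold=4),robot.get_state()["ee_pos"])
robot.gripper_to(.055); robot.pause(.1)
robot.move_linear([*b,.20],velocity=.12)
robot.move_ptp([.53,-.06,.42],tool_down(np.pi/2,-1))
im=robot.grab_frame("wrist"); cv2.imwrite("pics/w3.png",cv2.resize(im[30:260,110:500,::-1],None,fx=2,fy=2,interpolation=cv2.INTER_CUBIC))
st=robot.get_state(); print(st["time"],st["opening"])
E
```

```text
True [ 0.40254247 -0.32050107  0.04870181]
40.7417 0.055051032512642664
```

View pics/w3.png

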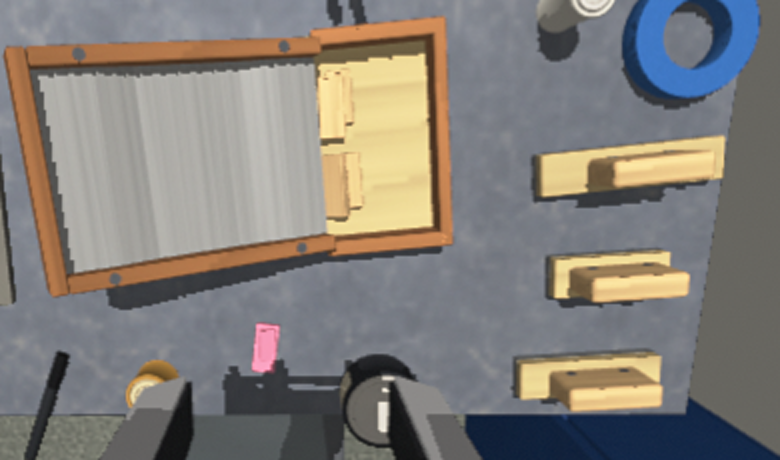

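The bed is empty. The four chips lie as two overlapping pairs in the trough, at (335,105) and (342,185). The block stands flat at its place (590,380), and everything else is where it was. Handing in.

```bash
python3 -c "
from rig import robot
print(robot.sign_off())"
```

```text
the job is handed in; nothing more can be done
None
```

The job is handed in at about 41 s of the 69 s allowed: all four chips are in the trough, the sampled wiping force stayed under 21 N (one dip to 0.8 N), and the 120 mm block is back flat at its place; the sign-off gave no verdict.

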